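# Free the skewed rail piece from the door rack

## Task

On the fold-down cupboard door, swing the rack's clamp arm fully open first. The chrome rail piece has slewed round so that its corners are caught under the rack's tabs: push it round until it lies square in the middle of the rack, clear of the tabs, and leave it standing there untouched for a moment. Then lift it straight out and set it upright, lengthwise and wholly on the black rubber mat without dropping it, leaving the clamp open and the other things on the shelf where they are.

Things in the scene. Friction and masses are not known exactly. Their poses are not given: they have to be found in the camera images.
- rack: White plastic open-topped tray, fixed level on the open cupboard door (panel 10 mm thick). 184 mm long (x), 126 mm wide (y); origin at the centre of its underside, z up. Floor 6 mm thick; side walls 22 mm high, inner faces at y = +-55 mm; end walls 16 mm high, inner faces at x = +-84 mm. Four corner tabs overhang the floor (see tab).
- tab (a point): Middle of the inner top edge of one corner tab, at rack x 59, y 32, z 22 mm. The four tabs are alike, mirrored in x and y: each spans |x| 34 to 84 mm and reaches in from the side wall to |y| = 32 mm, 17 to 22 mm above the rack's underside. So the opening is 64 mm wide between tabs, 110 mm in the middle.
- clamp (a joint): Angle of the clamp arm on its upright axis: 0 = closed, straight across the rack (along rack +y) above the rail piece; 1.55 rad = fully open, at the stop. It opens anticlockwise seen from above, the knob going towards rack -x, and stays where it is left (light friction, under 1.5 N at the knob). Starts 0 to 0.22 rad.
- clamp_pivot (a point): Axis of the clamp arm at the underside of the arm: fixed at x 0, y -85 mm, 58 mm above the underside of the rack. The arm is 18 mm wide and 8 mm thick (58 to 66 mm above the rack's underside), and runs from the pivot to 98 mm beyond it.
- clamp_knob (a point): Centre of the top of the upright white knob on the clamp arm, 16 mm in diameter, 30 mm tall (66 to 96 mm above the rack's underside), 87 mm from the pivot axis.
- rail: Loose chrome rail piece, about 0.35 kg: two feet 50 x 50 x 8 mm (outer ends at x = +-75 mm), a 16 mm post on each at x = +-45 mm; on top a round bar 20 mm thick, 150 mm long along x, axis 38 mm up. Origin: centre of the underside, z up. Starts on the rack floor turned 17 to 24 degrees clockwise (from above) from the rack's x, foot corners under tabs. Centred, it has 7 mm room each side.
- mat: Black rubber mat fixed on the shelf, 230 mm (x) by 130 mm (y), 4 mm thick, origin at the centre of its underside.
- float_arm: Bystander: green plastic cistern float arm, 250 mm long along x, box-shaped float at its +x end, up to 42 mm tall. Origin on the underside.
- plunger_handle: Bystander: black plunger handle with a rubber tip, 256 mm long along x, 30 mm tall. Origin on the underside.
- drain_key: Bystander: steel T-shaped drain key, 150 mm long along x, cross bar 80 mm, 14 mm tall. Origin on the underside.

How it is judged:
By the outcome, as a careful person would: the job done as asked, in the order asked, and still so for the second after the job is handed in, with the robot touching nothing.
It also fails if it takes over 70 s, if anything falls off the work surface, if the arm or the gripper's body presses on something with over 40 N, if the wrist force passes 120 N, or if a joint passes its speed limit or range.

## Robot

A 6-joint arm with a two-finger parallel gripper is mounted at the origin on the work surface. World frame = base frame: x ahead of the robot, y to its left, z up, the work surface at z = 0. Lengths are in m, angles in rad, forces in N, time in s.
With the tool pointing down it reaches from about 0.375 to 0.925 m from the base axis. Payload 5.7 kg.
Tool frame: the origin (TCP) lies at the centre of the arm's flange, where the gripper is bolted on; the fingertips stand 173 mm ahead of it and the grasp point (between the pads) lies 155 mm ahead of it; x points along the fingers, y is the direction in which the jaws open and shut, and the axes are right-handed (so a half turn about x gives the same grasp; the last joint's range is limited). The gripper opens to 85 mm and grips with 20 to 120 N. Pads are 22 mm wide; open, the fingers measure 114 mm over their backs; the gripper's body (76 mm by 85 mm) begins 54 mm behind the grasp point. The pads swing forward as they close: fully open they stand 13 mm farther back than shut.
Start: joints at [-0.115, 0.359, 1.51, -0, 1.272, -0.115], TCP at [0.6, -0, 0.405] pointing down, gripper open.
Joint ranges: [-2.97, 2.97], [-1.01, 2.36], [0.21, 2.38], [-0.96, 4.11], [0.2, 2.71], [-2.98, 2.98]. Speed limits (rad/s): [2.39, 2.39, 3.14, 3.14, 3.14, 3.14].

## Interface

Orientations are given as a unit quaternion [x, y, z, w].
In Python, from cell import bot, read_camera, job gives the robot as it stands. The module is installed in compiled form; this text tells all that it offers.
- The arm moves only by the shell command python3 -m pendant 'ROWS' [FORCE]. ROWS is JSON, a list of rows, each a list of 7 numbers: the shift along the tool's x, y, z in mm, then the turn, a rotation vector about the tool's x, y, z in rad, then the finger opening in mm, from 0 to 85.4. In form: [[x, y, z, wx, wy, wz, jaw], ...]. A call has 1 to 5 rows; each row shifts and turns the commanded pose from where the row before left it, along the tool's axes as they then stand; what a row does not reach is not made up. A row lasts 1/10 s, in which the tool goes at most 50 mm and 8.59 degrees, less where a joint would pass 70% of its speed; a pose out of reach is approached as far as the arm can. A call is refused whole if a number of a shift passes 50 or a number of a turn 0.15, either way. A call with a gripper value outside its range is refused whole. The fingers move at their own pace and stop on an object; FORCE is the grip in N (left out, the last holds). Time passes only in rows, so rows that do not move let the fingers close. It gives the time, the measured TCP pose, the force and the opening at its end, in the units of the state.
- bot.state(): the state, without advancing time (a new reading comes with each control period).
- read_camera(name): name is "scene" or "side" or "wrist"; returns a dict with "color" (420x560x3 uint8, red, green, blue), "fx", "fy", "cx", "cy" (pixels), "R" (3x3) and "t" (3): a world point X has camera coordinates R X + t. Camera axes: x right, y down, z forward; pixel columns grow to the right and rows downward; lengths in m; the calibration is good to about 2 mm. A picture is of the moment at which its call begins. There is no depth.
- job.sign_off(): hands the job in, once; it reports no verdict.
The state is a dict: "clock": time; "qpos": joint angles; "joint_velocities": joint speeds; "tau": joint torques, N m; "tcp_pos": TCP position; "tool_rot": TCP orientation; "force": force on the tool from outside, world axes, zero at the start; "ft_torque": the same for the moment, N m; "width": finger opening in m.
Only numpy, scipy, OpenCV 4.12 (cv2) and the standard library are available. Lean on these libraries where they do the work, as an engineer would, in place of code of your own. Each camera call takes 0.05 s, during which the arm holds its last target. There are 200 camera calls.

## Working session

There is one attempt and no reset: what is moved stays moved. The work goes in short steps, Python scripts to look and compute and a shell command to move; the robot and the scene stay as the last step left them, time stands still between calls to the robot, and variables do not carry over. Pictures are saved under pics/ and viewed, about 8 in all and at most 12, crops included, and the job is handed in when it is done.

```bash
mkdir -p pics; cat > h.py <<'E'
import numpy as np, cv2
from cell import bot, read_camera, job
def snap(n,f):
    c=read_camera(n); cv2.imwrite('pics/'+f,c['color'][:,:,::-1]); np.savez('pics/'+f[:-4]+'.npz',**c); return c
def ray(c,u,v):
    R=np.array(c['R']);t=np.array(c['t']);o=-R.T@t
    d=R.T@np.array([(u-c['cx'])/c['fx'],(v-c['cy'])/c['fy'],1.]);return o,d
def onz(c,u,v,z):
    o,d=ray(c,u,v);return o+d*(z-o[2])/d[2]
def tri(c1,p1,c2,p2):
    A=[];b=[]
    for c,p in((c1,p1),(c2,p2)):
        o,d=ray(c,*p);d/=np.linalg.norm(d);P=np.eye(3)-np.outer(d,d);A.append(P);b.append(P@o)
    X=np.linalg.solve(A[0]+A[1],b[0]+b[1]);return X
def proj(c,X):
    p=np.array(c['R'])@np.array(X)+np.array(c['t']);return p[0]/p[2]*c['fx']+c['cx'],p[1]/p[2]*c['fy']+c['cy']
E
python3 - <<'E'
from h import *
a=snap('scene','s1.png');b=snap('side','d1.png');
for c in(a,b):print(-np.array(c['R']).T@c['t'],np.array(c['R'])[2])
s=bot.state();print(s['tcp_pos'],s['tool_rot'],s['force'],s['width'],s['clock'])
cv2.imwrite('pics/both.png',cv2.resize(np.hstack([a['color'],b['color']])[:,:,::-1],(800,300)))
E
```

```text
[1.04065623 0.51235018 0.9919451 ] [-0.44879226 -0.43993007 -0.7778477 ]
[ 0.38435183 -1.09946695  0.70709467] [ 0.12685672  0.87455747 -0.46803484]
[5.99673052e-01 1.66076853e-05 4.03936768e-01] [ 0.49964483  0.50045778 -0.50037595  0.49952074] [ 0.55403308 -0.26815301 -0.39494949] 0.08557958801127848 0.1
```

View pics/s1.png

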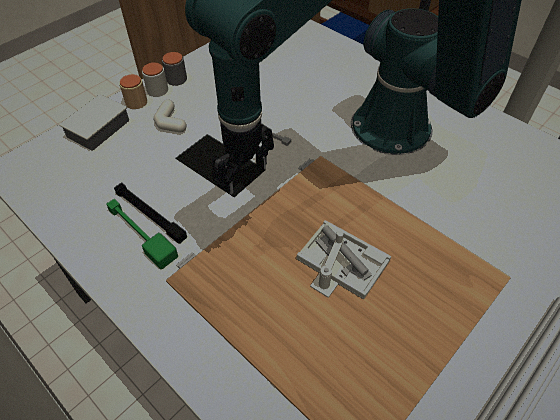

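View pics/d1.png

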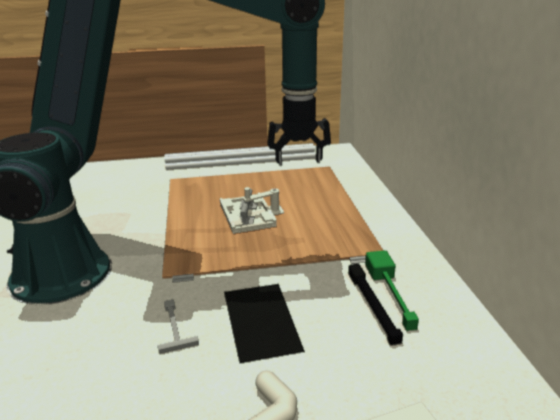

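The scene shows the rack around (345,258) on the wooden door, with its clamp post near (323,285) and the mat at (215,165). In the side view the rack is at (250,210), the mat at (263,322) and the bystanders lie on both sides of it. Next I'll enlarge the rack in both views.

```bash
python3 - <<'E'
from h import *
a=cv2.imread('pics/s1.png')[210:310,280:405];b=cv2.imread('pics/d1.png')[165:245,205:305]
a=cv2.resize(a,(500,400),interpolation=cv2.INTER_CUBIC);b=cv2.resize(b,(300,240),interpolation=cv2.INTER_CUBIC)
b=cv2.copyMakeBorder(b,0,160,0,0,cv2.BORDER_CONSTANT)
cv2.imwrite('pics/z1.png',np.hstack([a,b]))
for n in('s1','d1'):
    c=np.load(f'pics/{n}.npz');im=c['color'].astype(int)
    m=((im.max(2)<45)).astype(np.uint8)
    for k,(x,y,w,h,A) in enumerate(cv2.connectedComponentsWithStats(m)[2]):
        if A>300 and k: print(n,k,x,y,w,h,A)
c=np.load('pics/d1.npz');im=c['color'].astype(int);m=(im.max(2)<45).astype(np.uint8);m[:,:200]=0;m[:280]=0;m[:,310:]=0
q=cv2.findContours(m,0,2)[0];q=max(q,key=cv2.contourArea);
m2=(np.load('pics/d1.npz')['color'].max(2)<45).astype(np.uint8);m2[:,:210]=0;m2[:275]=0;m2[:,312:]=0
q=max(cv2.findContours(m2,0,2)[0],key=cv2.contourArea);p=cv2.approxPolyDP(q,6,True)[:,0]
for u,v in p:print(u,v,onz(c,u,v,.004).round(4))
E
```

```text
s1 1 185 0 337 155 24458
s1 110 63 109 66 41 706
s1 114 176 119 106 78 3972
s1 123 114 183 73 61 868
d1 1 0 0 120 297 19831
d1 2 213 0 111 91 3963
d1 3 268 97 62 65 1816
d1 6 14 260 96 42 343
d1 8 349 264 53 81 930
d1 10 225 285 78 77 4139
277 285 [ 0.519  -0.1503  0.004 ]
225 292 [ 0.3971 -0.1553  0.004 ]
240 361 [ 0.4116 -0.3781  0.004 ]
302 350 [ 0.5343 -0.3698  0.004 ]
```

View pics/z1.png

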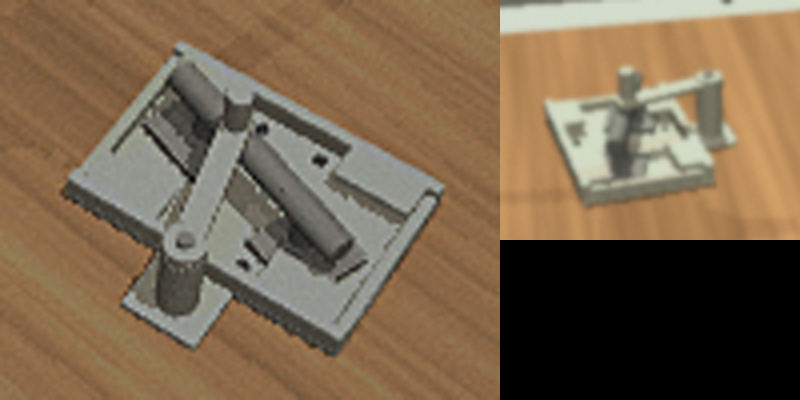

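```bash
python3 - <<'E'
from h import *
a=np.load('pics/s1.npz');b=np.load('pics/d1.npz')
for n,p,q in [('knob',(339.5,232.5),(247.7,188.3)),('pivottop',(325.9,270),(274,190)),('c-farleft',(325,221.5),(234,229)),('c4',(390.7,257.5),(221,198.3)),('c+x',(298,256.5),(276.5,222))]:
    print(n,tri(a,p,b,q).round(4))
for n,p in [('knob',(339.5,232.5)),('c1',(325,221.5)),('c2',(390.7,257.5)),('c3',(364.8,292)),('c4',(297.5,256.5))]:
    print(n,onz(a,*p,.032).round(4), onz(a,*p,.106).round(4))
# door panel corners in scene
print([onz(a,*p,.01).round(3) for p in [(167,282),(509,278),(319,157)]])
E
```

```text
knob [0.4868 0.1773 0.1061]
pivottop [0.567  0.2086 0.0779]
c-farleft [0.4359 0.0988 0.025 ]
c4 [0.413  0.2817 0.0307]
c+x [0.5574 0.1179 0.0228]
knob [0.4376 0.1495 0.032 ] [0.4841 0.1775 0.106 ]
c1 [0.436  0.1021 0.032 ] [0.4827 0.1338 0.106 ]
c2 [0.4116 0.2823 0.032 ] [0.4601 0.3    0.106 ]
c3 [0.5267 0.2931 0.032 ] [0.5663 0.31   0.106 ]
c4 [0.56   0.1212 0.032 ] [0.5971 0.1514 0.106 ]
[array([ 0.81 , -0.062,  0.01 ]), array([0.255, 0.509, 0.01 ]), array([ 0.257, -0.067,  0.01 ])]
```

```bash
python3 -m pendant '[[10,-23,-36,0,0,0,40],[10,-23,-36,0,0,0,40],[10,-23,-36,0,0,0,40],[10,-23,-36,0,0,0,40],[10,-23,-36,0,0,0,40]]' 30
python3 -m pendant '[[0,0,0,0.14,0,0,40],[0,0,0,0.14,0,0,40],[0,0,0,0.14,0,0,40],[0,0,0,0.14,0,0,40],[0,0,0,0.14,0,0,40]]'
python3 -m pendant '[[0,0,0,0.14,0,0,40],[0,0,0,0.14,0,0,40],[0,0,0,0.14,0,0,40],[0,0,0,0.14,0,0,40],[0,0,0,0,0,0,40]]'
cat >> h.py <<'E'
from scipy.spatial.transform import Rotation as Ro
def st():
    s=bot.state();R=Ro.from_quat(s['tool_rot']).as_matrix();p=np.array(s['tcp_pos'])
    print('t',round(s['clock'],2),'tcp',p.round(4),'yaw',round(np.degrees(np.arctan2(R[1,1],R[0,1])),2),'tilt',R[:,0].round(3),'F',np.round(s['force'],1),'w',round(s['width'],4));return p,R
def need(x,y,z,yaw=None):
    p,R=st();print('mm tool',(R.T@(np.array([x,y,z])-p)*1000).round(1), 'wx',None if yaw is None else round(np.radians(np.degrees(np.arctan2(R[1,1],R[0,1]))-yaw),3))
E
python3 - <<'E'
from h import *
need(.487,.177,.257,-69)
c=snap('wrist','w1.png'); print(proj(c,[.487,.177,.106]))
E
```

```text
clock: 0.6
tcp_pos: [0.4837, 0.1811, 0.354]
tool_rot: [-0.5, -0.5, 0.5, -0.5]
force: [-0.1, 0.5, -0.9]
width: 0.0397
clock: 1.1
tcp_pos: [0.4847, 0.1801, 0.3544]
tool_rot: [-0.642, -0.297, 0.642, -0.296]
force: [-0.4, 0.7, 0.2]
width: 0.0401
clock: 1.6
tcp_pos: [0.4848, 0.1799, 0.3544]
tool_rot: [-0.698, -0.109, 0.699, -0.109]
force: [0.2, -0.1, -0.3]
width: 0.04
t 1.6 tcp [0.4848 0.1799 0.3544] yaw -72.26 tilt [-0.001 -0.    -1.   ] F [ 0.2 -0.1 -0.3] w 0.04
mm tool [97.4  3.5 -1.3] wx -0.057
(np.float64(278.9791148588227), np.float64(221.95936748107206))
```

View pics/w1.png

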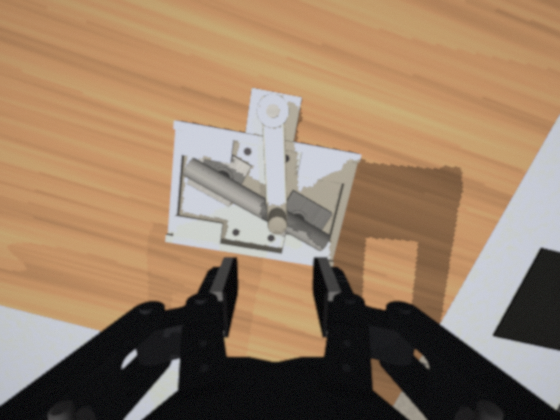

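The wrist view shows the knob top at (278,223), where I predicted it. The pivot is at (272,109) and the rack rim corners are at (176,122), (361,155), (331,264) and (167,241).

```bash
python3 - <<'E'
from h import *
c=np.load('pics/w1.npz')
P=[onz(c,*p,.032)[:2] for p in [(176,122),(361,155),(331,264),(167,241)]]
print(np.round(P,4), np.mean(P,0)); print('piv',onz(c,272,109,.078))
for i,j in((0,1),(3,2),(1,2),(0,3)):
    d=P[j]-P[i];print(np.linalg.norm(d).round(4),np.degrees(np.arctan2(d[1],d[0])).round(1))
r=onz(c,187,167,.054),onz(c,327,238,.054);print('bar ends',r)
E
python3 -m pendant '[[25,1,0,0,0,0,40],[25,1,0,0,0,0,40],[25,1,0,0,0,0,40],[22,0,0,0,0,0,40],[0,0,0,0,0,0,40]]'
```

```text
[[0.53   0.2932]
 [0.5552 0.113 ]
 [0.4356 0.0988]
 [0.4074 0.2767]] [0.48203379 0.19543238]
piv [0.56651662 0.20821691 0.078     ]
0.1819 -82.0
0.1801 -81.0
0.1204 -173.2
0.1237 -172.4
bar ends (array([0.49604271, 0.26831296, 0.054     ]), array([0.46982259, 0.1205351 , 0.054     ]))
clock: 2.15
tcp_pos: [0.4844, 0.1768, 0.2552]
tool_rot: [-0.696, -0.11, 0.701, -0.111]
force: [-0.7, 0.5, 0.0]
width: 0.0405
```

```bash
python3 -m pendant '[[0,0,0,-0.06,0,0,40],[0,12.2,-0.9,-0.14,0,0,40],[0,12.2,-0.9,-0.14,0,0,40],[0,12.2,-0.9,-0.14,0,0,40],[0,12.2,-0.9,-0.14,0,0,40]]'
python3 -m pendant '[[0,12.2,-0.9,-0.14,0,0,40],[0,12.2,-0.9,-0.14,0,0,40],[0,12.2,-0.9,-0.14,0,0,40],[0,12.2,-0.9,-0.14,0,0,40],[0,0,0,0,0,0,40]]'
python3 - <<'E'
from h import *
p,R=st();d=p[:2]-[.5665,.208];print(np.hypot(*d),np.degrees(np.arctan2(d[1],d[0]))%360)
E
```

```text
clock: 2.65
tcp_pos: [0.5153, 0.1385, 0.2587]
tool_rot: [-0.63, -0.32, 0.631, -0.32]
force: [0.3, 1.0, -0.4]
width: 0.04
clock: 3.15
tcp_pos: [0.5624, 0.1217, 0.2589]
tool_rot: [0.52, 0.48, -0.518, 0.481]
force: [-0.3, -0.3, 0.5]
width: 0.04
t 3.15 tcp [0.5624 0.1217 0.2589] yaw -4.42 tilt [ 0.003  0.    -1.   ] F [-0.3 -0.3  0.5] w 0.04
0.08639703880107388 267.25957754937417
```

```bash
python3 -m pendant '[[0,12.2,-0.9,-0.14,0,0,40],[0,8,-0.6,-0.09,0,0,40],[0,3,0,0,0,0,40],[0,2,0,0,0,0,40],[0,0,0,0,0,0,40]]'
python3 -m pendant '[[0,1.5,0,0,0,0,40],[0,1.5,0,0,0,0,40],[0,0,0,0,0,0,40]]'
python3 - <<'E'
from h import *
p,R=st();d=p[:2]-[.5665,.208];print(np.hypot(*d),np.degrees(np.arctan2(d[1],d[0]))%360)
c=snap('wrist','w2.png')
E
```

```text
clock: 3.65
tcp_pos: [0.5855, 0.1238, 0.2579]
tool_rot: [0.462, 0.535, -0.462, 0.535]
force: [-0.4, 1.2, 0.2]
width: 0.0398
clock: 3.95
tcp_pos: [0.5887, 0.1242, 0.2577]
tool_rot: [0.461, 0.536, -0.461, 0.536]
force: [-0.7, 0.1, -0.5]
width: 0.0401
t 3.95 tcp [0.5887 0.1242 0.2577] yaw 8.57 tilt [-0.  0. -1.] F [-0.7  0.1 -0.5] w 0.0401
0.08673420971073983 284.8498578393361
```

View pics/w2.png

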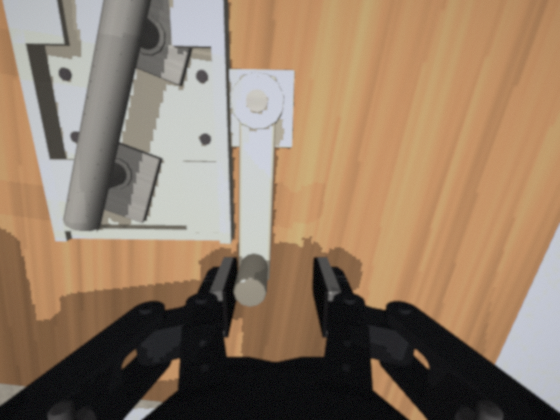

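The clamp is nearly open. The knob at (250,290) sits against the trailing finger, so I'll push gently until I feel the stop.

```bash
for i in 1; do python3 -m pendant '[[0,1.5,0,0,0,0,40],[0,1,0,0,0,0,40],[0,0,0,0,0,0,40]]'; python3 -m pendant '[[0,1,0,0,0,0,40],[0,1,0,0,0,0,40],[0,0,0,0,0,0,40]]'; done
```

```text
clock: 4.3
tcp_pos: [0.59, 0.1243, 0.2574]
tool_rot: [0.46, 0.537, -0.462, 0.535]
force: [-4.6, -0.9, 5.2]
width: 0.0401
clock: 4.6
tcp_pos: [0.5907, 0.1245, 0.2572]
tool_rot: [0.459, 0.538, -0.463, 0.534]
force: [-8.8, -2.8, 6.7]
width: 0.0404
```

```bash
python3 -m pendant '[[0,-4,0,0,0,0,40],[0,-5,0,0,0,0,40],[-30,0,0,0,0,0,40],[-40,0,0,0,0,0,45],[0,0,0,0,0,0,45]]' ; python3 - <<'E'
from h import *
need(.483,.195,.345,-10)
E
```

```text
clock: 5.1
tcp_pos: [0.5868, 0.1238, 0.333]
tool_rot: [0.464, 0.533, -0.458, 0.539]
force: [1.6, 0.2, 0.5]
width: 0.0444
t 5.1 tcp [0.5868 0.1238 0.333 ] yaw 8.59 tilt [ 0.011  0.001 -1.   ] F [1.6 0.2 0.5] w 0.0444
mm tool [-13.  -91.9 -85.9] wx 0.325
```

```bash
python3 -m pendant '[[-3,-23,-21.5,0,0,0,45],[-3,-23,-21.5,0,0,0,45],[-3,-23,-21.5,0,0,0,45],[-3,-23,-21.5,0,0,0,45],[0,0,0,0.12,0,0,45]]' ; python3 -m pendant '[[0,0,0,0.12,0,0,45],[0,0,0,0.085,0,0,45],[0,0,0,0,0,0,45],[0,0,0,0,0,0,45]]' ; python3 - <<'E'
from h import *
st();c=snap('wrist','w3.png')
print(proj(c,[.4960,.2683,.054]),proj(c,[.4698,.1205,.054]))
E
```

```text
clock: 5.6
tcp_pos: [0.4772, 0.1962, 0.3395]
tool_rot: [0.492, 0.508, -0.493, 0.507]
force: [0.9, 0.1, -0.0]
width: 0.0452
clock: 6.0
tcp_pos: [0.4805, 0.1948, 0.3396]
tool_rot: [0.541, 0.455, -0.541, 0.455]
force: [0.5, 0.8, 0.4]
width: 0.0452
t 6.0 tcp [0.4805 0.1948 0.3396] yaw -9.89 tilt [ 0.  0. -1.] F [0.5 0.8 0.4] w 0.0452
(np.float64(279.97066042343937), np.float64(125.68077814249254)) (np.float64(278.75557262800754), np.float64(284.9186442006369))
```

View pics/w3.png

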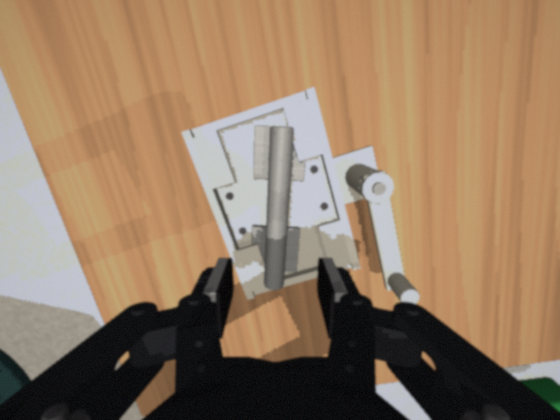

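The bar runs from (282,127) to (274,286), so it is about 3° off the jaw axis. The clamp arm is parked open along the rack's side.

```bash
python3 - <<'E'
from h import *
c=np.load('pics/w3.npz')
e=[onz(c,282,127,.054),onz(c,274.5,286,.054)];d=e[0]-e[1]
yr=np.degrees(np.arctan2(d[1],d[0]));m=(e[0]+e[1])/2;print(e,np.linalg.norm(d),yr,m)
P=[onz(c,*p,.032)[:2] for p in [(183,131),(314,88),(359,268),(248,298)]];print(np.round(P,4),np.mean(P,0))
for i,j in((3,0),(2,1)):
    d=P[j]-P[i];print(np.linalg.norm(d).round(4),np.degrees(np.arctan2(d[1],d[0])).round(1))
need(m[0],m[1],.209,yr-90)
E
```

```text
[array([0.49750071, 0.26696678, 0.054     ]), array([0.46545237, 0.12003924, 0.054     ])] 0.1503821706603039 77.69517780293603 [0.48147654 0.19350301 0.054     ]
[[0.4083 0.2791]
 [0.5311 0.2944]
 [0.5546 0.1131]
 [0.4323 0.0978]] [0.48158269 0.19609795]
0.1828 97.5
0.1829 97.4
t 6.05 tcp [0.4805 0.1947 0.3396] yaw -9.91 tilt [ 0.  0. -1.] F [ 0.7 -0.7 -0.3] w 0.045
mm tool [130.6   1.1   1.1] wx 0.042
```

```bash
python3 -m pendant '[[28,0.3,0.3,0.042,0,0,45],[28,0.3,0.3,0,0,0,45],[28,0.3,0.3,0,0,0,45],[28,0.2,0.2,0,0,0,45],[15,0,0,0,0,0,45]]' 20;  python3 -m pendant '[[1.5,0,0,0,0,0,45],[0,0,0,0,0,0,10],[0,0,0,0,0,0,10],[0,0,0,0,0,0,10],[0,0,0,0,0,0,10]]'; python3 - <<'E'
from h import *
need(.482,.196,.211,7.7)
E
```

```text
clock: 6.55
tcp_pos: [0.4807, 0.1931, 0.2106]
tool_rot: [-0.55, -0.444, 0.552, -0.443]
force: [-0.1, 0.2, -0.1]
width: 0.0448
clock: 7.05
tcp_pos: [0.4817, 0.1935, 0.212]
tool_rot: [0.552, 0.443, -0.551, 0.443]
force: [0.6, -0.7, 0.0]
width: 0.0193
t 7.05 tcp [0.4817 0.1935 0.212 ] yaw -12.42 tilt [ 0.002  0.    -1.   ] F [ 0.6 -0.7  0. ] w 0.0193
mm tool [ 1.  -0.2 -2.5] wx -0.351
```

```bash
python3 -m pendant '[[0,0,-1,-0.05,0,0,10],[0,0,-1,-0.05,0,0,10],[0,0,-0.5,-0.05,0,0,10],[0,0,0,-0.05,0,0,10],[0,0,0,-0.05,0,0,10]]';  python3 -m pendant '[[0,0,0,-0.05,0,0,10],[0,0,0,-0.051,0,0,10],[0,0,0,0,0,0,10],[0,0,0,0,0,0,10]]'; python3 - <<'E'
from h import *
need(.482,.196,.211,7.7)
E
```

```text
clock: 7.55
tcp_pos: [0.4821, 0.196, 0.212]
tool_rot: [0.492, 0.508, -0.491, 0.509]
force: [0.5, 0.2, 0.8]
width: 0.0194
clock: 7.95
tcp_pos: [0.4821, 0.196, 0.2119]
tool_rot: [0.466, 0.532, -0.465, 0.532]
force: [-0.1, 0.4, 6.1]
width: 0.0195
t 7.95 tcp [0.4821 0.196  0.2119] yaw 7.62 tilt [ 0.001  0.    -1.   ] F [-0.1  0.4  6.1] w 0.0195
mm tool [ 0.9 -0.1  0. ] wx -0.001
```

```bash
python3 -m pendant '[[0,0,0,0,0,0,45],[0,0,0,0,0,0,45],[0,0,0,0,0,0,45],[-30,0,0,0,0,0,45],[-40,0,0,0,0,0,45]]'; python3 -m pendant '[[-40,0,0,0,0,0,45],[-20,0,0,0,0,0,45],[0,0,0,0,0,0,45],[0,0,0,0,0,0,45]]'
python3 - <<'E'
from h import *
st();c=snap('wrist','w4.png')
im=c['color'];cv2.imwrite('pics/w4z.png',cv2.resize(im[70:320,160:440,::-1],None,fx=2.4,fy=2.4,interpolation=cv2.INTER_CUBIC))
E
```

```text
clock: 8.45
tcp_pos: [0.4806, 0.1955, 0.28]
tool_rot: [0.464, 0.533, -0.467, 0.531]
force: [1.2, 1.0, 0.8]
width: 0.045
clock: 8.85
tcp_pos: [0.4815, 0.1958, 0.3411]
tool_rot: [0.466, 0.532, -0.465, 0.532]
force: [0.6, -0.6, -0.5]
width: 0.0445
t 8.85 tcp [0.4815 0.1958 0.3411] yaw 7.67 tilt [ 0.  0. -1.] F [ 0.6 -0.6 -0.5] w 0.0445
```

View pics/w4z.png

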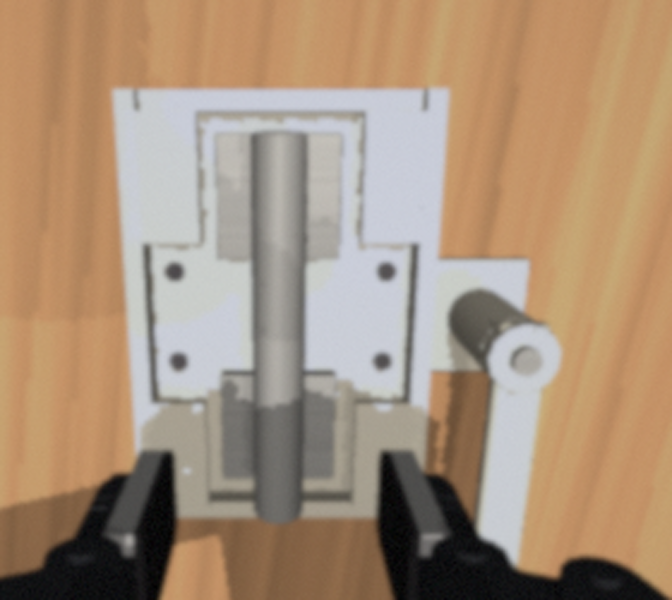

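The rail is square and centred: the gaps from foot to tab look equal on both sides, about 20/21 px at the top and 14/14 px at the bottom. I'll let it stand untouched for another second, then grip it and lift straight up.

```bash
python3 -m pendant '[[0,0,0,0,0,0,45],[0,0,0,0,0,0,45],[0,0,0,0,0,0,45],[0,0,0,0,0,0,45],[0,0,0,0,0,0,45]]' 50; python3 -m pendant '[[0,0,0,0,0,0,45],[0,0,0,0,0,0,45],[0,0,0,0,0,0,45],[0,0,0,0,0,0,45],[0,0,0,0,0,0,45]]'
python3 -m pendant '[[35,0,0,0,0,0,45],[35,0,0,0,0,0,45],[35,0,0,0,0,0,45],[20,0,0,0,0,0,45],[5,0,0,0,0,0,45]]'
python3 -m pendant '[[0,0,0,0,0,0,45],[0,0,0,0,0,0,10],[0,0,0,0,0,0,10],[0,0,0,0,0,0,10],[0,0,0,0,0,0,10]]' 50
python3 -m pendant '[[-8,0,0,0,0,0,10],[-8,0,0,0,0,0,10],[-8,0,0,0,0,0,10],[-8,0,0,0,0,0,10],[-8,0,0,0,0,0,10]]'
python3 -m pendant '[[-20,0,0,0,0,0,10],[-25,0,0,0,0,0,10],[-25,0,0,0,0,0,10],[-10,0,0,0,0,0,10],[0,0,0,0,0,0,10]]'
python3 - <<'E'
from h import *
need(.4655,-.2634,.331,3.5)
E
```

```text
clock: 9.4
tcp_pos: [0.4817, 0.1959, 0.3409]
tool_rot: [0.465, 0.532, -0.466, 0.532]
force: [0.1, 0.1, 0.1]
width: 0.0449
clock: 9.9
tcp_pos: [0.4817, 0.1959, 0.3412]
tool_rot: [0.465, 0.532, -0.465, 0.532]
force: [-0.8, -0.1, 0.2]
width: 0.0447
clock: 10.4
tcp_pos: [0.4807, 0.1956, 0.209]
tool_rot: [0.464, 0.533, -0.467, 0.531]
force: [-0.8, -0.2, -0.3]
width: 0.045
clock: 10.9
tcp_pos: [0.4823, 0.1961, 0.2126]
tool_rot: [0.466, 0.532, -0.465, 0.533]
force: [-1.6, 0.6, 7.4]
width: 0.0178
clock: 11.4
tcp_pos: [0.4817, 0.1959, 0.252]
tool_rot: [0.465, 0.532, -0.465, 0.532]
force: [-0.6, -0.1, -4.2]
width: 0.0183
clock: 11.9
tcp_pos: [0.4823, 0.196, 0.3327]
tool_rot: [0.466, 0.532, -0.464, 0.533]
force: [0.5, -0.3, -4.8]
width: 0.0181
t 11.9 tcp [0.4823 0.196  0.3327] yaw 7.68 tilt [ 0.003  0.001 -1.   ] F [ 0.5 -0.3 -4.8] w 0.0181
mm tool [  1.3 -78.  453.1] wx 0.073
```

```bash
python3 -m pendant '[[0,-3,15,0,0,0,10],[0,-5,28,0,0,0,10],[0,-5,30,0,0,0,10],[0,-5,30,0,0,0,10],[0,-5,30,0,0,0,10]]'
python3 -m pendant '[[0,-5,30,0,0,0,10],[0,-5,30,0,0,0,10],[0,-5,30,0,0,0,10],[0,-5,30,0,0,0,10],[0,-5,30,0,0,0,10]]'
python3 -m pendant '[[0,-5,30,0,0,0,10],[0,-5,30,0,0,0,10],[0,-5,30,0,0,0,10],[0,-5,25,0,0,0,10],[0,-3,15,0,0,0,10]]'
python3 -m pendant '[[0,-3,12,0.03,0,0,10],[0,-3,8,0.043,0,0,10],[0,0,0,0,0,0,10],[0,0,0,0,0,0,10],[0,0,0,0,0,0,10]]'
python3 - <<'E'
from h import *
need(.4655,-.2634,.2,3.5)
c=snap('wrist','w5.png');snap('side','d5.png')
E
```

```text
clock: 12.4
tcp_pos: [0.4755, 0.0592, 0.3296]
tool_rot: [0.464, 0.533, -0.466, 0.532]
force: [-0.2, -0.8, -3.9]
width: 0.0183
clock: 12.9
tcp_pos: [0.4706, -0.0926, 0.3296]
tool_rot: [0.465, 0.533, -0.466, 0.531]
force: [0.7, 1.2, -4.1]
width: 0.0184
clock: 13.4
tcp_pos: [0.4654, -0.2249, 0.3297]
tool_rot: [0.465, 0.533, -0.466, 0.531]
force: [1.2, 0.2, -3.7]
width: 0.0183
clock: 13.9
tcp_pos: [0.463, -0.2425, 0.3311]
tool_rot: [0.484, 0.516, -0.484, 0.515]
force: [-0.0, 0.7, -4.5]
width: 0.0183
t 13.9 tcp [ 0.463  -0.2425  0.3311] yaw 3.55 tilt [-0.     0.001 -1.   ] F [-0.   0.7 -4.5] w 0.0183
mm tool [131.1   1.3  21.1] wx 0.001
```

View pics/w5.png

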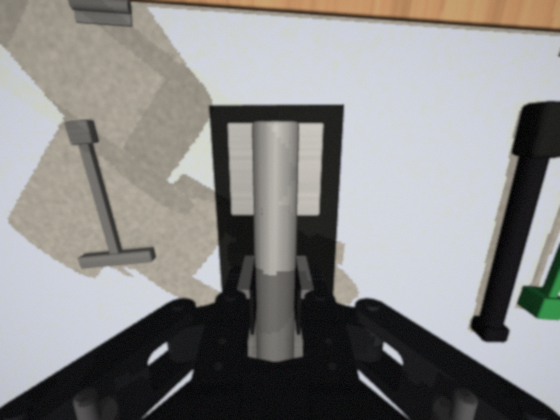

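The held rail is aligned with the mat, whose near-door corners are at (210,106) and (343,105). The drain key and plunger handle are well clear on either side.

```bash
python3 - <<'E'
from h import *
c=np.load('pics/w5.npz')
a,b=onz(c,210,106,.004),onz(c,343,105,.004);l=onz(c,222,285,.004);r=onz(c,335,285,.004)
print(a,b,np.linalg.norm(a-b),l,r)
m=(a+b)/2;d=(b-a)/np.linalg.norm(b-a);ax=np.array([d[1],-d[0],0]);ctr=m+.115*ax;print(ctr,np.degrees(np.arctan2(d[1],d[0])))
need(ctr[0],ctr[1],.2,np.degrees(np.arctan2(d[1],d[0])))
E
```

```text
[ 0.39314105 -0.15278338  0.004     ] [ 0.51994121 -0.14398664  0.004     ] 0.12710492993076192 [ 0.4063917  -0.34492697  0.004     ] [ 0.53595406 -0.33689445  0.004     ]
[ 0.46450011 -0.26310927  0.004     ] 3.96852480477041
t 14.0 tcp [ 0.4631 -0.2427  0.3312] yaw 3.56 tilt [-0.  0. -1.] F [ 0.4  0.3 -4.5] w 0.0186
mm tool [131.2   0.2  20.5] wx -0.007
```

```bash
python3 -m pendant '[[0,0,12,-0.007,0,0,10],[10,0,8.5,0,0,0,10],[25,0,0,0,0,0,10],[25,0,0,0,0,0,10],[25,0,0,0,0,0,10]]'
python3 -m pendant '[[18,0,0,0,0,0,10],[10,0,0,0,0,0,10],[5,0,0,0,0,0,10],[4,0,0,0,0,0,10],[0,0,0,0,0,0,10]]'
python3 -m pendant '[[2,0,0,0,0,0,10],[2,0,0,0,0,0,10],[1,0,0,0,0,0,10],[0,0,0,0,0,0,10],[0,0,0,0,0,0,10]]'
python3 - <<'E'
from h import *
need(.4645,-.2631,.2005,4)
E
```

```text
clock: 14.5
tcp_pos: [0.4644, -0.2649, 0.2449]
tool_rot: [0.483, 0.516, -0.483, 0.517]
force: [0.3, -0.6, -4.3]
width: 0.0183
clock: 15.0
tcp_pos: [0.4645, -0.2642, 0.2093]
tool_rot: [0.483, 0.517, -0.483, 0.517]
force: [-0.5, 0.3, -3.8]
width: 0.0182
clock: 15.5
tcp_pos: [0.4644, -0.2639, 0.2043]
tool_rot: [0.483, 0.517, -0.483, 0.517]
force: [0.7, -0.4, -4.1]
width: 0.0187
t 15.5 tcp [ 0.4644 -0.2639  0.2043] yaw 3.9 tilt [ 0. -0. -1.] F [ 0.7 -0.4 -4.1] w 0.0187
mm tool [ 3.8  0.2 -0.8] wx -0.002
```

```bash
python3 -m pendant '[[1,0,0,0,0,0,10],[1,0,0,0,0,0,10],[0,0,0,0,0,0,10],[0,0,0,0,0,0,10]]'
python3 -m pendant '[[1,0,0,0,0,0,10],[0,0,0,0,0,0,10],[0,0,0,0,0,0,10]]'
python3 -m pendant '[[0.5,0,0,0,0,0,10],[0,0,0,0,0,0,10],[0,0,0,0,0,0,10]]'
```

```text
clock: 15.9
tcp_pos: [0.4643, -0.2639, 0.2021]
tool_rot: [0.483, 0.517, -0.483, 0.517]
force: [0.5, 1.0, -3.6]
width: 0.018
clock: 16.2
tcp_pos: [0.4643, -0.2639, 0.2012]
tool_rot: [0.483, 0.517, -0.483, 0.517]
force: [0.7, 1.3, -3.8]
width: 0.0178
clock: 16.5
tcp_pos: [0.4643, -0.2639, 0.2007]
tool_rot: [0.483, 0.517, -0.483, 0.517]
force: [0.2, -0.7, -3.8]
width: 0.0184
```

```bash
python3 -m pendant '[[0.7,0,0,0,0,0,10],[0,0,0,0,0,0,10],[0,0,0,0,0,0,10]]'
python3 -m pendant '[[0.7,0,0,0,0,0,10],[0,0,0,0,0,0,10],[0,0,0,0,0,0,10]]'
```

```text
clock: 16.8
tcp_pos: [0.4643, -0.2639, 0.2007]
tool_rot: [0.483, 0.517, -0.483, 0.517]
force: [-1.3, 1.5, 5.0]
width: 0.0182
clock: 17.1
tcp_pos: [0.4643, -0.2639, 0.2006]
tool_rot: [0.483, 0.517, -0.483, 0.517]
force: [-3.2, 2.6, 13.3]
width: 0.018
```

Contact with the mat is firm, so I'll release and rise.

```bash
python3 -m pendant '[[-0.7,0,0,0,0,0,10],[0,0,0,0,0,0,30],[0,0,0,0,0,0,50],[0,0,0,0,0,0,50],[0,0,0,0,0,0,50]]' 
python3 -m pendant '[[-10,0,0,0,0,0,50],[-25,0,0,0,0,0,50],[-40,0,0,0,0,0,50],[-45,0,0,0,0,0,50],[-40,0,0,0,0,0,50]]'
python3 -m pendant '[[-40,0,0,0,0,0,50],[-30,0,0,0,0,0,50],[0,0,0,0,0,0,50],[0,0,0,0,0,0,50],[0,0,0,0,0,0,50]]'
python3 - <<'E'
from h import *
st();w=snap('wrist','w6.png');s=snap('scene','s6.png');d=snap('side','d6.png')
a=cv2.resize(w['color'],(400,300));b=cv2.resize(s['color'][200:320,270:430],(400,300));e=cv2.resize(d['color'],(400,300));f=cv2.resize(s['color'],(400,300))
cv2.imwrite('pics/f.png',np.vstack([np.hstack([a,b]),np.hstack([e,f])])[:,:,::-1])
E
```

```text
clock: 17.6
tcp_pos: [0.4644, -0.264, 0.1999]
tool_rot: [0.483, 0.517, -0.483, 0.517]
force: [0.4, 0.7, 0.6]
width: 0.0501
clock: 18.1
tcp_pos: [0.4642, -0.2638, 0.3626]
tool_rot: [0.483, 0.516, -0.483, 0.517]
force: [0.8, -0.3, -0.7]
width: 0.0503
clock: 18.6
tcp_pos: [0.4638, -0.2635, 0.429]
tool_rot: [0.483, 0.517, -0.483, 0.516]
force: [-0.7, -0.7, -0.1]
width: 0.0501
t 18.6 tcp [ 0.4638 -0.2635  0.429 ] yaw 3.9 tilt [-0.002  0.001 -1.   ] F [-0.7 -0.7 -0.1] w 0.0501
```

View pics/f.png

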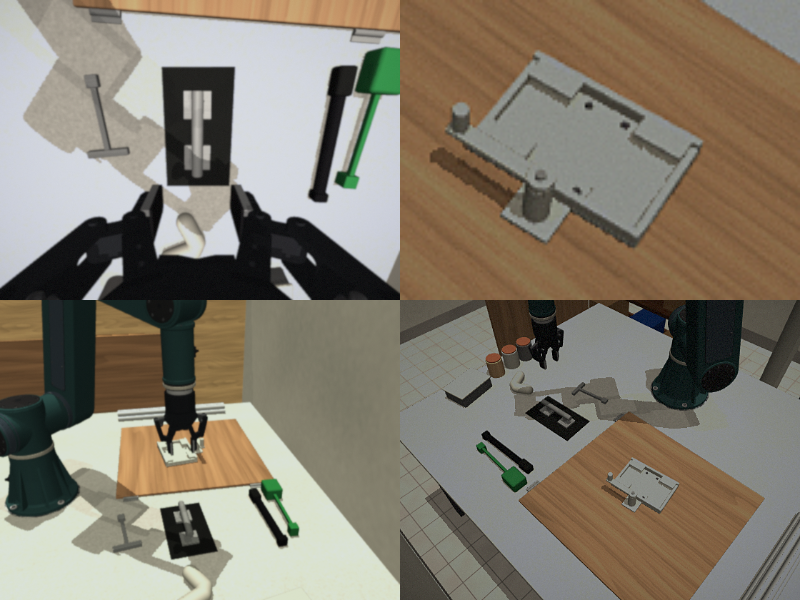

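The rail stands upright in the middle of the mat at (198,133). The rack is empty, the clamp is open, and the bystanders are where they started.

```bash
python3 - <<'E'
from h import *
c=np.load('pics/s6.npz');k=onz(c,270+460*.4,200+106*.4,.106);d=k[:2]-[.5665,.208]
print('clamp',np.hypot(*d),np.radians(np.degrees(np.arctan2(d[1],d[0]))%360-187.7))
print(job.sign_off())
E
```

```text
clamp 0.2908471743925932 -0.7625021911446738
the job is handed in; nothing more can be done
None
```

```bash
python3 - <<'E'
from h import *
c=np.load('pics/s6.npz');k=onz(c,270+60*.4,200+106*.4,.106);d=k[:2]-[.5665,.208]
print('clamp',np.hypot(*d),np.radians(np.degrees(np.arctan2(d[1],d[0]))%360-187.7))
E
```

```text
clamp 0.08747402122801894 1.5308583676999463
```

The job is done and handed in, finishing at about 18.7 s of the 70 s allowed. I saw no drops or collisions.

- **Clamp:** I swung the arm open until it met the stop, where the push force rose to about 9 N. My last check put it at 1.53 rad with a knob radius of 87.5 mm. That agrees with fully open (1.55 rad) within what I can measure.
- **Squaring the rail:** I gripped the bar lightly and turned it about 20° until it was square in the rack. A close-up showed equal gaps to the tabs on both sides. I then left it untouched for more than 2 s.
- **Lift and placing:** I lifted it straight out and lowered it until I felt the mat, then let go. The last pictures show it upright, lengthwise and central on the mat. The rack is empty and the bystanders look where they were; I judged this by eye and did not measure them.

**Checks that disagreed:**
- My first clamp-angle figure, printed just before hand-in, was nonsense (radius 0.29 m). I had taken the pixel from the wrong panel of the combined picture. The 1.53 rad value is the corrected one, worked out after hand-in from the same image.
- In both rack grips the measured vertical force read 6–7 N upward. I took this to be the closing pads pressing the rail onto the floor.

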